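# Tip a flush sample plate up out of its loading block and rack it

## Task

The thin sample plate lies flush in the grey loading block. Press its free end down into the well so that it tips up and stands on end in the well by itself, let go of it, then take it by the raised end and stand it upright, right down, in the empty middle slot of the white rack. Leave the two stored plates, the bottle, the jar and the tube stand undisturbed.

Things in the scene. Friction and masses are not known exactly. Their poses are not given: they have to be found in the camera images.
- plate_center (a point): loose aluminium sample plate, 96 x 46 x 5 mm, about 60 g. The point is its centre; own x along the length, y along the width, z through the thickness. At the start it lies flat in the block's pocket, top flush with the block, own x towards the well, centre about 6 mm on the pocket side of the tipping edge, so that its +x end reaches 42 mm out over the well.
- block_edge (a point): fixed grey loading block, 117 x 70 x 67 mm tall. The point: middle of the tipping edge between pocket and well, at pocket floor height, 62 mm over the bench; own x from pocket to well, y along the edge, z up. Pocket: x -56 to 0, 50 mm wide, 5 mm deep. Well: x 0 to 45, 50 mm wide, flat floor 50 mm below the point. Walls 8 to 10 mm thick, tops 5 mm above the point; a 28 mm wide thumb notch in the wall at the well end.
- rack_slot (a point): fixed white plastic rack, 140 x 72 x 46 mm tall, with three upright slots 44 mm apart along its own x; each is 13 mm wide (x), 53 mm long (y), 40 mm deep. The point is the centre of the floor of the empty middle slot, 6 mm over the bench, 40 mm below the slot's mouth; z up. The outer two slots hold the stored plates, which stand 56 mm out of the rack.
- plate: the same sample plate; origin at the centre of its underside. Pressed at its +x end it tips over the edge like a see-saw (under 1 N); released early it falls back flat. Tipped 30 to 60 degrees it slides down to the well floor and stays on end, leaning 0 to 40 degrees from upright, mostly back on the edge, its raised end 17 to 41 mm above the block.
- stored_a_center (a point): aluminium plate like the first, already standing on its short end in an outer slot of the rack; the point is its centre, its own x axis points straight down. On the rack's -x side.
- stored_b_center (a point): aluminium plate like the first, already standing on its short end in an outer slot of the rack; the point is its centre, its own x axis points straight down. On the rack's +x side.
- bottle_center (a point): white bottle with a blue cap, 64 mm across, 150 mm tall, upright, between block and rack; the point is its centre, z up
- jar_center (a point): amber glass jar, 56 mm across, 60 mm tall, upright, at one side; the point is its centre, z up
- tubes_center (a point): white stand of eight capped sample tubes, 60 x 140 mm, 92 mm tall, beyond the work; the point is its centre, z up
Things that resemble listed ones, but are neither listed nor needed, are in the scene too. Leave any pink look-alike of the plate alone. Leave any yellow look-alike of the part that bears rack_slot alone.

How it is judged:
By the outcome, as a careful person would: the job done as asked, in the order asked, and still so for the second after the job is handed in, with the robot touching nothing.
It also fails if it takes over 69 s, if anything falls off the work surface, if the arm or the gripper's body presses on something with over 40 N, if the wrist force passes 120 N, or if a joint passes its speed limit or range.

## Robot

A 6-joint arm with a two-finger parallel gripper is mounted at the origin on the work surface. World frame = base frame: x ahead of the robot, y to its left, z up, the work surface at z = 0. Lengths are in m, angles in rad, forces in N, time in s.
With the tool pointing down it reaches from about 0.4 to 0.825 m from the base axis. Payload 7 kg.
Tool frame: the origin (TCP) lies midway between the tips of the shut fingers; the grasp point (between the pads) lies 19 mm behind it; z points along the fingers, x is the direction in which the jaws open and shut, and the axes are right-handed (so a half turn about z gives the same grasp; the last joint's range is limited). The gripper opens to 88 mm and grips with 3 to 60 N. Pads are 19 mm wide; open, the fingers measure 130 mm over their backs; the gripper's body (78 mm by 193 mm) begins 47 mm behind the grasp point.
Start: joints at [1.592, 0.359, 0.012, 0, -1.224, -0.288], TCP at [0.178, 0.651, 0.227] pointing down, gripper open.
Joint ranges: [-3.07, 3.07], [-1.43, 2.12], [-1.02, 1.25], [-3.03, 1.67], [-3.05, -0], [-3.03, 3.03]. Speed limits (rad/s): [2.39, 2.39, 3.01, 3.14, 3.14, 3.14].

## Interface

Orientations are given as [roll, pitch, yaw] about the fixed x, y, z axes, in that order (R = Rz(yaw) Ry(pitch) Rx(roll)).
In Python, from station import status, eyes, workorder gives the robot as it stands.
- The arm moves only by the shell command python3 -m jog 'ROWS' [OPENING] [FORCE]. ROWS is JSON, a list of rows, each a list of 6 numbers: the shift along the world's x, y, z in mm, then the turn, a rotation vector about the world's x, y, z in rad. A call has 1 to 12 rows; each row shifts and turns the pose as measured when the row begins; what a row does not reach is not made up. A row lasts 1/10 s, in which the tool goes at most 50 mm and 8.59 degrees, less where a joint would pass 70% of its speed; a pose out of reach is approached as far as the arm can. A call with a gripper value outside its range is refused whole. OPENING is the opening, from 0 (shut) to 1 (fully open), set as the call begins (- or left out, the last holds). The fingers move at their own pace and stop on an object; FORCE is the grip in N (left out, the last holds). Time passes only in rows, so rows that do not move let the fingers close. It gives the time, the measured TCP pose, the force and the opening at its end, in the units of the state.
- status.get_state(): the state, without advancing time (a new reading comes with each control period).
- eyes.grab_frame(name): name is "scene" or "side" or "wrist"; returns the picture (420x560x3 uint8, blue, green, red); there is no depth.
- eyes.calibration(name): a dict with "camera_matrix" (3x3 intrinsics, pixels), "cam_to_world" (4x4, takes a point from camera to world coordinates); the wrist camera has in their place "hand_eye" (4x4, takes a point from camera to tool coordinates, whose origin is the TCP and whose axes are the tool frame's). Camera axes: x right, y up, looking along -z (the intrinsics and any distortion apply to the point x, -y, -z); pixel columns grow to the right and rows downward; lengths in m; the calibration is good to about 2 mm. The wrist camera is an equidistant fisheye: a pixel r from the principal point sees the ray r / f radians off the axis. A picture is of the moment at which its call begins: read the wrist's pose just before it. calibration takes no time and is no camera call.
- workorder.job_done(): hands the job in, once; it reports no verdict.
The state is a dict: "t": time; "q": joint angles; "qd": joint speeds; "joint_efforts": joint torques, N m; "eef_pos": TCP position; "ee_rot": TCP orientation; "force": force on the tool from outside, world axes, zero at the start; "moment": the same for the moment, N m; "width": finger opening in m.
Only numpy, scipy, OpenCV 4.12 (cv2) and the standard library are available. Lean on these libraries where they do the work, as an engineer would, in place of code of your own. Each camera call takes 0.05 s, during which the arm holds its last target. There are 200 camera calls.

## Working session

There is one attempt and no reset: what is moved stays moved. The work goes in short steps, Python scripts to look and compute and a shell command to move; the robot and the scene stay as the last step left them, time stands still between calls to the robot, and variables do not carry over. Pictures are saved under pics/ and viewed, about 8 in all and at most 12, crops included, and the job is handed in when it is done.

```bash
ls; mkdir -p pics; cat > h.py <<'E'
import numpy as np, cv2
from station import status, eyes, workorder
from scipy.spatial.transform import Rotation as R
def snap(n,f=None):
    s=status.get_state(); im=eyes.grab_frame(n)
    if f: cv2.imwrite('pics/'+f,im)
    return s,im
def T_tool(s):
    T=np.eye(4); r=np.array(s['ee_rot']); T[:3,:3]=R.from_euler('xyz',r).as_matrix(); T[:3,3]=s['eef_pos']; return T
def ray(n,px,s=None):
    c=eyes.calibration(n); K=np.array(c['camera_matrix']); u,v=px
    a=(u-K[0,2])/K[0,0]; b=(v-K[1,2])/K[1,1]
    if n=='wrist':
        r=np.hypot(a,b); d=np.array([np.sin(r)*a/max(r,1e-9),-np.sin(r)*b/max(r,1e-9),-np.cos(r)])
        M=T_tool(s)@np.array(c['hand_eye'])
    else:
        p=cv2.undistortPoints(np.array([[[u,v]]],float),K,np.array(c['dist'],float) if 'dist' in c else None)[0,0]
        d=np.array([p[0],-p[1],-1.]); M=np.array(c['cam_to_world'])
    return M[:3,3],M[:3,:3]@d
def onz(n,px,z,s=None):
    o,d=ray(n,px,s); return o+d*(z-o[2])/d[2]
def proj(n,P,s=None):
    c=eyes.calibration(n); K=np.array(c['camera_matrix'])
    M=T_tool(s)@np.array(c['hand_eye']) if n=='wrist' else np.array(c['cam_to_world'])
    p=np.linalg.inv(M)@np.append(P,1); x,y,z=p[0],-p[1],-p[2]
    if n=='wrist':
        r=np.hypot(x,y); t=np.arctan2(r,z); x,y=x/r*t,y/r*t
    else: x,y=x/z,y/z
    return K[0,0]*x+K[0,2],K[1,1]*y+K[1,2]
E
python3 - <<'E'
from h import *
ims=[]
for n in ('scene','side','wrist'):
    s,im=snap(n,n+'0.png'); ims.append(im); c=eyes.calibration(n); print(n,{k:np.round(v,3).tolist() if not isinstance(v,str) else v for k,v in c.items()})
print(s)
cv2.imwrite('pics/a0.png',ims[0])
E
```

```text
pics
scene {'camera_matrix': [[393.151, 0.0, 281.514], [0.0, 393.151, 199.227], [0.0, 0.0, 1.0]], 'cam_to_world': [[0.495, -0.643, 0.584, 1.118], [0.869, 0.365, -0.335, -0.312], [0.002, 0.673, 0.739, 0.777], [0.0, 0.0, 0.0, 1.0]]}
side {'camera_matrix': [[543.101, 0.0, 280.528], [0.0, 543.101, 209.222], [0.0, 0.0, 1.0]], 'cam_to_world': [[0.952, 0.214, -0.22, 0.258], [-0.307, 0.651, -0.694, -0.995], [-0.005, 0.728, 0.685, 1.028], [0.0, 0.0, 0.0, 1.0]]}
wrist {'camera_matrix': [[325.192, 0.0, 276.703], [0.0, 325.192, 203.251], [0.0, 0.0, 1.0]], 'hand_eye': [[1.0, -0.001, -0.0, 0.0], [-0.001, -0.964, -0.265, -0.071], [0.0, 0.265, -0.964, -0.157], [0.0, 0.0, 0.0, 1.0]]}
{'t': 0.1, 'q': array([ 1.59208434e+00,  3.59293753e-01,  1.11689951e-02, -3.27984838e-04,
       -1.22408281e+00, -2.88087788e-01]), 'qd': array([-0.00068062, -0.00126982,  0.0038381 ,  0.00167732, -0.00022925,
        0.00211981]), 'joint_efforts': array([-2.10880103e-04, -5.84163308e+01,  2.93751973e+01,  7.01558277e+00,
        1.02112195e-02, -4.75372633e-05]), 'eef_pos': array([0.17787262, 0.65069976, 0.22573483]), 'ee_rot': array([-3.14148729e+00, -1.44069229e-03, -1.83770785e+00]), 'force': array([ 0.82985285, -0.39944374, -0.35315239]), 'moment': array([-0.02638736,  0.0109948 ,  0.03435943]), 'width': 0.08750172285929257}
```

View pics/scene0.png

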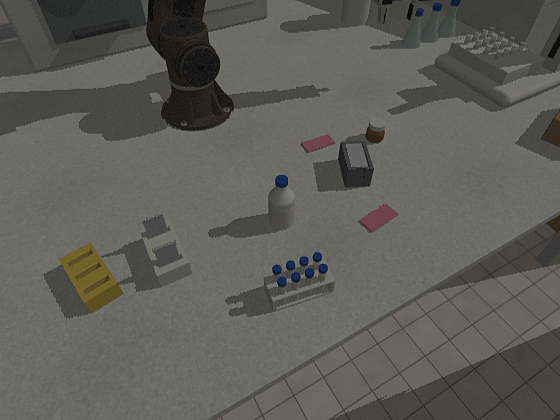

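View pics/side0.png

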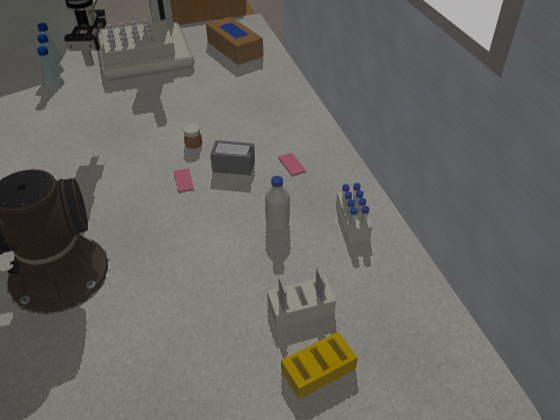

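View pics/wrist0.png

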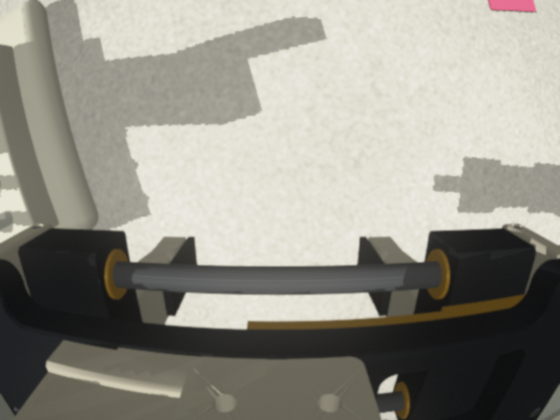

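The scene camera shows the grey block with the silver plate at about (355,160), or (232,152) in the side view. Things that could be mistaken for the plate are the pink ones at (318,143) and (379,217) and the stored plates at (157,225) and (165,250). The white rack is at (165,250), or (302,303) in side. The yellow rack at (90,275) is the look-alike. I choose the silver plate in the grey block and the white rack, and check both in one close crop.

```bash
python3 - <<'E'
from h import *
a=cv2.imread('pics/scene0.png'); b=cv2.imread('pics/side0.png')
def crop(im,x,y,w,h,k=5):
    c=cv2.resize(im[y:y+h,x:x+w],None,fx=k,fy=k,interpolation=cv2.INTER_CUBIC)
    c=cv2.convertScaleAbs(c,alpha=1.3,beta=10)
    for i in range(0,w,10): cv2.putText(c,str(x+i),(i*k,8),0,.3,(0,255,0)); cv2.line(c,(i*k,8),(i*k,14),(0,255,0))
    for i in range(10,h,10): cv2.putText(c,str(y+i),(0,i*k),0,.3,(0,255,255)); cv2.line(c,(18,i*k),(24,i*k),(0,255,255))
    return c
r1=np.hstack([crop(a,320,130,80,60),crop(b,200,130,80,60)])
r2=np.hstack([crop(a,125,205,80,60+0),crop(b,262,262,80,60)])
cv2.imwrite('pics/crop1.png',np.vstack([r1,r2]))
E
```

```text
(no output)
```

View pics/crop1.png

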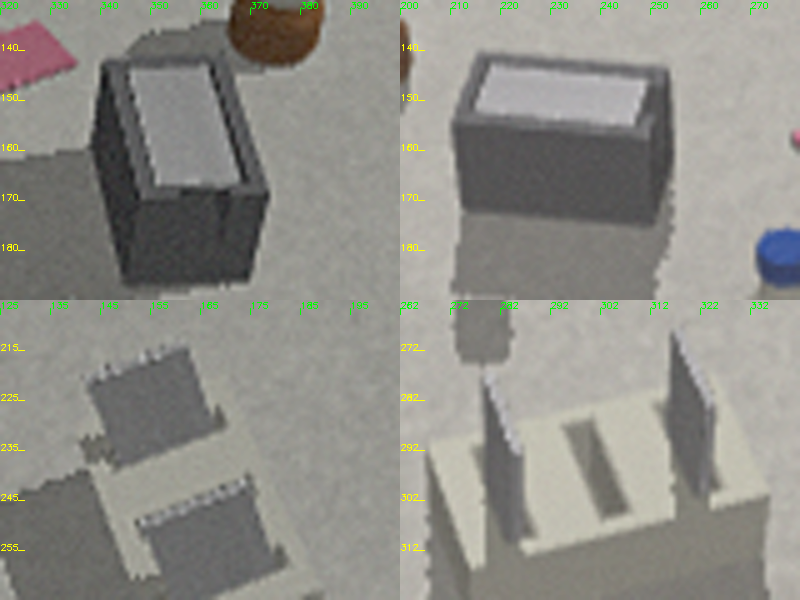

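The crops confirm it. The plate lies in the grey block with the thumb notch at scene (361,169), and the rack's empty middle slot is at side (301,299).

```bash
python3 - <<'E'
from h import *
A=[(340.5,142.5),(362.3,142.3),(373.3,168.2),(349.5,168.5)]
B=[(216.5,141.3),(253.3,144),(250.2,156.8),(211,154)]
P=np.array([onz('scene',p,.067) for p in A]);Q=np.array([onz('side',p,.067) for p in B])
np.set_printoptions(precision=4,suppress=True)
print(P[:,:2]);print(Q[:,:2]);
for X in(P,Q): print(X.mean(0),[np.linalg.norm(X[i]-X[(i+1)%4]) for i in range(4)])
# plate top centre
a=[(345.5,144.3),(361.5,143.2),(368.3,166.3),(350.5,168)]; print('plate',np.array([onz('scene',p,.067) for p in a])[:,:2])
# rack top z=.046
rk=[(266.8,291.5),(314.5,281),(335,300),(285,312.5)]
b=[(294,287.3),(300.5,285.3),(308.3,303),(302.5,305)]
X=np.array([onz('side',p,.046) for p in b]);print('slot',X[:,:2],X.mean(0),[np.linalg.norm(X[i]-X[(i+1)%4]) for i in range(4)])
# stored plate tops z=.102
for p in [(279,276),(286.3,292),(315.7,268.5),(323.7,283)]: print('side top',onz('side',p,.102))
for p in [(142.5,221),(162.5,214.5),(153,249.5),(174.8,241)]: print('scene top',onz('scene',p,.102))
print('bottle',onz('scene',(281.5,181),.15),onz('side',(277,181),.15))
print('jar',onz('scene',(376,122),.06),onz('side',(192.5,129),.06))
print('tubes', onz('scene',(301,270),.092),onz('side',(354,197),.092))
for n,z in(('scene',.0),): print('pink',onz(n,(318,143),.003),onz(n,(379,217),.003))
E
```

```text
[[0.4513 0.2611]
 [0.4809 0.3151]
 [0.5802 0.2749]
 [0.5503 0.2196]]
[[0.4767 0.3196]
 [0.5772 0.2721]
 [0.552  0.2156]
 [0.4476 0.264 ]]
[0.5157 0.2677 0.067 ] [np.float64(0.06151008779588422), np.float64(0.10719093946291668), np.float64(0.06286556542151243), np.float64(0.1072723058594884)]
[0.5134 0.2678 0.067 ] [np.float64(0.1111724343208279), np.float64(0.061929366874587645), np.float64(0.11506536264785269), np.float64(0.06275484388164893)]
plate [[0.4647 0.2687]
 [0.4829 0.3107]
 [0.5679 0.268 ]
 [0.55   0.2231]]
slot [[ 0.5231 -0.2577]
 [ 0.5392 -0.2569]
 [ 0.539  -0.3095]
 [ 0.5249 -0.3107]] [ 0.5316 -0.2837  0.046 ] [np.float64(0.016090899157089666), np.float64(0.05267541667721025), np.float64(0.014166220460479944), np.float64(0.052995298842725504)]
side top [ 0.4869 -0.2597  0.102 ]
side top [ 0.4882 -0.3066  0.102 ]
side top [ 0.5712 -0.2646  0.102 ]
side top [ 0.5732 -0.3086  0.102 ]
scene top [ 0.4899 -0.3052  0.102 ]
scene top [ 0.4935 -0.2609  0.102 ]
scene top [ 0.5758 -0.3082  0.102 ]
scene top [ 0.5773 -0.2615  0.102 ]
bottle [ 0.5744 -0.0003  0.15  ] [ 0.5638 -0.0047  0.15  ]
jar [0.4187 0.4157 0.06  ] [0.4222 0.4151 0.06  ]
tubes [ 0.7647 -0.0631  0.092 ] [ 0.7529 -0.062   0.092 ]
pink [0.3592 0.2514 0.003 ] [0.683  0.2254 0.003 ]
```

Both views agree. The block edge is near (0.519, 0.266), its x axis points about -24°, and the slot is near (0.532, -0.284). I'll go above the well with the gripper shut and the jaw axis along the block's y.

```bash
python3 -m jog '[[34,-36.5,-2,0,0,-0.015],[34,-36.5,-2,0,0,-0.015],[34,-36.5,-2,0,0,-0.015],[34,-36.5,-2,0,0,-0.015],[34,-36.5,-2,0,0,-0.015],[34,-36.5,-2,0,0,-0.015],[34,-36.5,-2,0,0,-0.015],[34,-36.5,-2,0,0,-0.015],[34,-36.5,-2,0,0,-0.015],[34,-36.5,-2,0,0,-0.015],[31,-34,-2,0,0,0]]' 0 20
python3 - <<'E'
from h import *
s,im=snap('wrist','w1.png'); print(s['eef_pos'],s['ee_rot'],s['q'],s['width'])
u=np.array([.914,-.405]);v=np.array([.405,.914]);e=np.array([.519,.2657])
for x,y in((-48-6+.0,-23),(-54,23),(42,-23),(42,23),(53,0),(53,35),(53,-35),(-64,35),(-64,-35)):
    print((x,y),np.round(proj('wrist',[*(e+u*x/1e3+v*y/1e3),.067],s)))
E
```

```text
t: 1.25
eef_pos: [0.5461, 0.2476, 0.2005]
ee_rot: [-3.141, -0.004, -1.984]
force: [0.4, 0.5, 0.1]
width: 0.0051
[0.5461004  0.24761817 0.20053015] [-3.14145168 -0.00389219 -1.98378634] [ 0.75240299  0.25558896 -0.19670526  0.00184753 -1.12202388  0.4045991 ] 0.005118330355488846
(-54.0, -23) [293. 278.]
(-54, 23) [247. 277.]
(42, -23) [295. 184.]
(42, 23) [245. 184.]
(53, 0) [270. 172.]
(53, 35) [231. 172.]
(53, -35) [308. 172.]
(-64, 35) [236. 286.]
(-64, -35) [304. 286.]
```

View pics/w1.png

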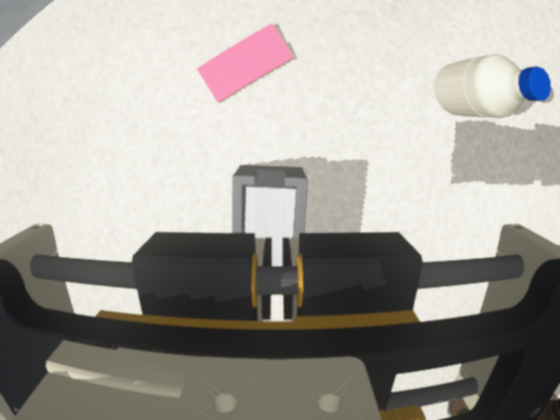

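The block's end is at (233–307,172) and the plate end at (247–295,186), both within 2 px of the prediction. Next I centre over the plate and come down to just above it.

```bash
python3 -m jog '[[2,5,-40,0,0,0],[0,0,-40,0,0,0],[0,0,-33,0,0,0],[0,0,-5,0,0,0],[0,0,0,0,0,0]]' 0 
python3 -m jog '[[0,0,-6,0,0,0],[0,0,-6,0,0,0],[0,0,-6,0,0,0]]'
python3 -m jog '[[0,0,-6,0,0,0],[0,0,-6,0,0,0],[0,0,-3,0,0,0],[0,0,0,0,0,0],[0,0,0,0,0,0],[0,0,0,0,0,0]]'
python3 - <<'E'
from h import *
s,a=snap('scene'); s,b=snap('side'); s,c=snap('wrist')
f=lambda im,x,y:cv2.resize(im[y:y+75,x:x+100],None,fx=4,fy=4,interpolation=cv2.INTER_CUBIC)
cv2.imwrite('pics/p1.png',np.hstack([f(a,310,110),f(b,190,100)])); print(s['eef_pos'],s['force'])
E
```

```text
t: 1.8
eef_pos: [0.5543, 0.2435, 0.0792]
ee_rot: [-3.139, -0.005, -1.994]
force: [-0.2, -0.7, 0.6]
width: 0.0007
t: 2.1
eef_pos: [0.5567, 0.2457, 0.0658]
ee_rot: [-3.135, 0.001, -1.992]
force: [-12.8, -4.4, 40.6]
width: 0.0005
t: 2.7
eef_pos: [0.5583, 0.2477, 0.0702]
ee_rot: [-3.126, 0.01, -1.986]
force: [0.2, -0.4, -0.4]
width: 0.0007
[0.5582042  0.24750315 0.06979597] [-0.07941276 -1.24803175 -0.60542849]
```

View pics/p1.png

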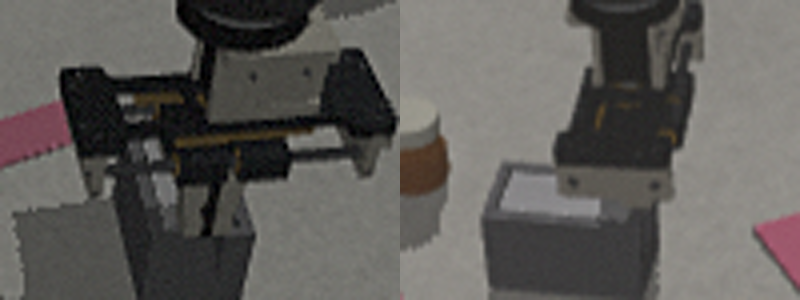

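The descent drifted about 10 mm in x, so the fingers touched the end wall. I didn't stop and re-check the position. The plate still lies flat. I'll lift, correct the offset and verify before pressing.

```bash
python3 -m jog '[[0,0,8,0,0,0],[-6,2.5,2,0,0,0],[-6,2.5,0,0,0,0],[0,0,0,0,0,0],[0,0,0,0,0,0]]' 0 
cat > rel.py <<'E'
from h import *
s=status.get_state(); d=np.array(s['eef_pos'])[:2]-[.519,.2657]
print('x',d@[.914,-.405]*1e3,'y',d@[.405,.914]*1e3,'z',s['eef_pos'][2]*1e3, R.from_euler('xyz',s['ee_rot']).as_matrix()[:,2], 'F',s['force'],s['t'])
E
python3 rel.py
```

```text
t: 3.35
eef_pos: [0.5446, 0.2526, 0.0792]
ee_rot: [-3.128, 0.007, -1.986]
force: [-0.1, 0.5, 0.9]
width: 0.0004
x 28.71841810591317 y -1.615433925482768 z 79.23632682876166 [ 1.53293004e-02  7.03743877e-04 -9.99882252e-01] F [-0.12579873  0.52051634  0.87898223] 3.35
```

```bash
python3 -m jog '[[3,0.5,-3,0,0.015,0],[0,0,-3,0,0,0],[0,0,0,0,0,0]]' 0; python3 rel.py
```

```text
t: 3.65
eef_pos: [0.5479, 0.2533, 0.0726]
ee_rot: [3.14, 0.0, -1.986]
force: [-1.1, -0.8, 0.2]
width: 0.0006
x 31.43108896772178 y 0.32189521736094956 z 72.57143092831942 [-1.15265660e-03  7.34062124e-04 -9.99999066e-01] F [-1.08122765 -0.84347879  0.15539269] 3.65
```

```bash
python3 -m jog '[[0,0,-5,0,0,0],[0,0,-4,0,0,0],[0,0,0,0,0,0]]' 0; python3 rel.py
```

```text
t: 3.95
eef_pos: [0.5488, 0.254, 0.0631]
ee_rot: [3.141, 0.002, -1.986]
force: [-2.2, 2.2, 3.3]
width: 0.0008
x 31.950228850899634 y 1.3378927266945 z 63.118677265064996 [ 1.34173239e-04  1.88223964e-03 -9.99998220e-01] F [-2.21607894  2.17675132  3.26448461] 3.95
```

```bash
python3 -m jog '[[-1,-1,-4,0,0,0],[0,0,-4,0,0,0],[0,0,0,0,0,0]]' 0; python3 rel.py; python3 -m jog '[[0,0,-4,0,0,0],[0,0,-4,0,0,0],[0,0,0,0,0,0]]' 0; python3 rel.py
```

```text
t: 4.25
eef_pos: [0.5477, 0.2561, 0.0574]
ee_rot: [3.141, 0.007, -1.984]
force: [-0.1, -0.9, -0.2]
width: 0.0004
x 30.15328206530066 y 2.831793658371894 z 57.381773236997404 [ 0.00256158  0.00629341 -0.99997692] F [-0.14587138 -0.92740897 -0.16958515] 4.25
t: 4.55
eef_pos: [0.5477, 0.2561, 0.0486]
ee_rot: [-3.141, 0.007, -1.983]
force: [-0.9, 1.1, -0.1]
width: 0.0002
x 30.12421654849523 y 2.8004316538645933 z 48.63886234902043 [ 0.00286858  0.00630259 -0.99997602] F [-0.85360591  1.06870823 -0.10604679] 4.55
```

```bash
python3 -m jog '[[0,-1,-4,0,0,0],[0,0,-3,0,0,0],[0,0,0,0,0,0],[0,0,0,0,0,0]]' 0; python3 rel.py
python3 - <<'E'
from h import *
s,a=snap('scene'); s,b=snap('side'); s,c=snap('wrist')
f=lambda im,x,y:cv2.resize(im[y:y+75,x:x+100],None,fx=4,fy=4,interpolation=cv2.INTER_CUBIC)
cv2.imwrite('pics/p2.png',np.hstack([f(a,310,120),f(b,190,100)]))
E
```

```text
t: 4.95
eef_pos: [0.5481, 0.2568, 0.0422]
ee_rot: [-3.141, 0.01, -1.983]
force: [-0.9, 1.9, 2.1]
width: 0.0002
x 30.196287489008693 y 3.6243739280122087 z 42.17572491263762 [ 0.00423499  0.00865356 -0.99995359] F [-0.92588003  1.8519648   2.06257386] 4.95
```

View pics/p2.png

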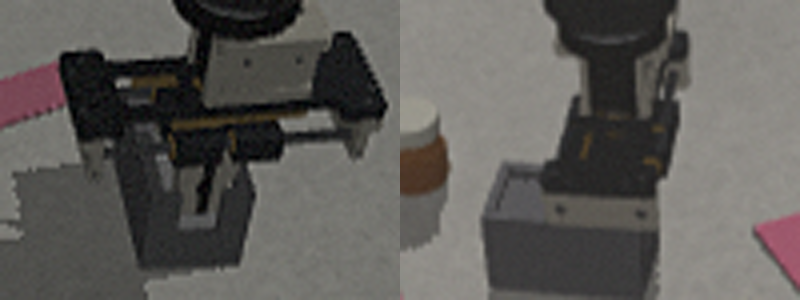

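The side view shows the pocket empty, so the plate has tipped. I'll withdraw upward.

```bash
python3 -m jog '[[0,-1,4,0,0,0],[0,0,5,0,0,0],[0,0,6,0,0,0],[0,0,10,0,0,0],[0,0,10,0,0,0],[0,0,0,0,0,0]]' 0; python3 rel.py
python3 -m jog '[[5,-2,35,0,0,0],[15,-7,40,0,0,0],[18,-8,35,0,0,0],[0,0,0,0,0,0],[0,0,0,0,0,0]]' 0.4; python3 rel.py
python3 - <<'E'
from h import *
s,a=snap('scene','s3.png'); s,b=snap('side','d3.png'); s,c=snap('wrist','w3.png')
f=lambda im,x,y:cv2.resize(im[y:y+75,x:x+100],None,fx=4,fy=4,interpolation=cv2.INTER_CUBIC)
g=cv2.resize(c,(400,300)); g2=cv2.resize(c[140:290,190:390],(400,300))
cv2.imwrite('pics/p3.png',np.vstack([np.hstack([f(a,310,110),f(b,190,100)]),np.hstack([g,g2])]))
E
```

```text
t: 5.7
eef_pos: [0.5481, 0.2549, 0.0797]
ee_rot: [-3.141, 0.009, -1.984]
force: [0.1, 1.3, 0.8]
width: 0.0002
x 31.010763855217206 y 1.9044534764556635 z 79.67803377350805 [ 0.00368691  0.00781861 -0.99996264] F [0.12374163 1.33973074 0.7568689 ] 5.7
t: 6.2
eef_pos: [0.5854, 0.2344, 0.1948]
ee_rot: [3.141, 0.006, -1.984]
force: [-1.0, -0.2, -0.3]
width: 0.0325
x 73.34347079734854 y -1.7624581380304463 z 194.79077343449862 [ 0.00213842  0.0052632  -0.99998386] F [-0.99681844 -0.15020398 -0.26457422] 6.2
```

View pics/p3.png

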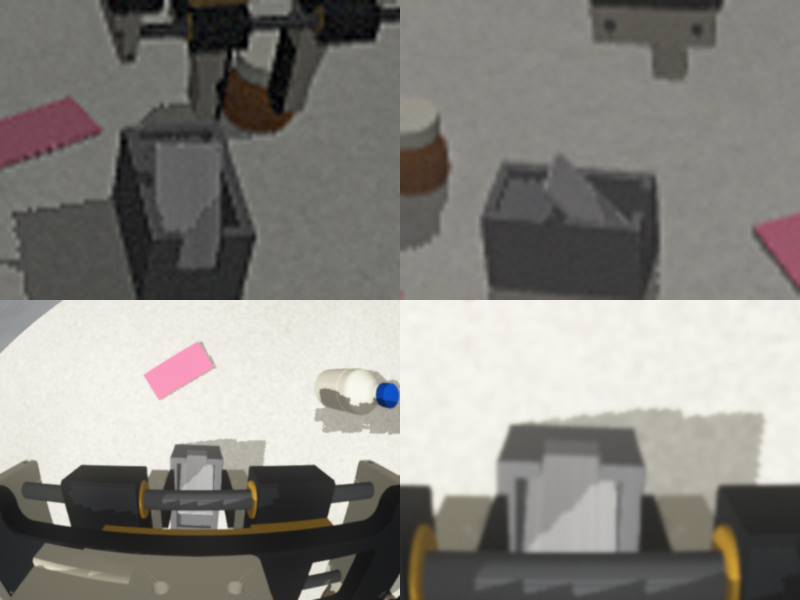

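The plate stands on end by itself, leaning about 40° back towards the pocket. Its raised end is at scene (348–365,146) and side (229.7,138.7). Now I triangulate that end.

```bash
python3 - <<'E'
from h import *
np.set_printoptions(precision=4,suppress=True)
def tri(a,b):
    o1,d1=ray('scene',a);o2,d2=ray('side',b)
    A=np.stack([d1,-d2],1);t=np.linalg.lstsq(A,o2-o1,rcond=None)[0]
    p,q=o1+d1*t[0],o2+d2*t[1];return (p+q)/2,np.linalg.norm(p-q)
for a,b in(((365.3,146),(229.7,138.7)),((348.5,145.7),(227,145.8))):
    m,r=tri(a,b);d=m[:2]-[.519,.2657];print(m,r,'rel',d@[.914,-.405]*1e3,d@[.405,.914]*1e3,m[2]*1e3)
for z in(.083,.088):
  X=[onz('scene',p,z) for p in((348.5,145.7),(365.3,146))];Y=onz('side',(229.7,138.7),z)
  for m in X+[Y]: d=m[:2]-[.519,.2657];print(z,'rel',d@[.914,-.405]*1e3,d@[.405,.914]*1e3)
E
```

```text
[0.5127 0.2974 0.0838] 0.00046955643532832866 rel -18.560402949680494 26.437700117944367 83.78366952612588
[0.495  0.2535 0.0915] 0.0021224325055744196 rel -17.01852161263555 -20.835052987000918 91.53329539647653
0.083 rel -25.49833439390868 -18.333991167318942
0.083 rel -19.782482164796182 26.97485453057173
0.083 rel -18.634368739583003 27.156815167972105
0.088 rel -19.6842550163377 -20.256621991841154
0.088 rel -14.009591567143303 24.72572539941176
0.088 rel -17.096131193852038 20.362428429612617
```

```bash
python3 -m jog '[[-10,5,0,0,0,-0.144],[-10,5,0,0,0,-0.144],[-10,5,0,0,0,-0.144],[-10,5,0,0,0,-0.144],[-10,5,0,0,0,-0.144],[-10,5,0,0,0,-0.144],[-10,5,0,0,0,-0.144],[-10,5,0,0,0,-0.144],[-10,5,0,0,0,-0.144],[-10,5,0,0,0,-0.144],[-10,3,0,0,0,-0.14],[0,0,0,0,0,0]]' 0.2
python3 -m jog '[[0,0,-8,-0.058,-0.132,0],[0,0,-8,-0.058,-0.132,0],[0,0,-8,-0.058,-0.132,0],[0,0,-8,-0.058,-0.132,0],[0,0,0,0,0,0],[0,0,0,0,0,0]]' 0.2
cat > want.py <<'E'
import sys
from h import *
u=np.array([.914,-.405,0]);v=np.array([.405,.914,0]);e=np.array([.519,.2657,.062]);k=np.array([0,0,1.])
t,X,Y,Z=map(float,sys.argv[1:5]); t=np.deg2rad(t)
zt=np.sin(t)*u-np.cos(t)*k; xt=-(np.cos(t)*u+np.sin(t)*k); Rw=np.stack([xt,np.cross(zt,xt),zt],1)
s=status.get_state(); Rc=R.from_euler('xyz',s['ee_rot']).as_matrix()
P=e+(X*u+Y*v+Z*k)/1e3; d=np.array(s['eef_pos'])-e
print('rel now',np.round([d@u*1e3,d@v*1e3,d[2]*1e3],1),'turn',np.round(R.from_matrix(Rw@Rc.T).as_rotvec(),3),'shift',np.round((P-s['eef_pos'])*1e3,1),'q',np.round(s['q'],2),'w',s['width'],'F',np.round(s['force'],1),s['t'])
E
python3 want.py 33 -49 2 76
```

```text
t: 7.55
eef_pos: [0.4601, 0.2855, 0.1781]
ee_rot: [-3.13, -0.017, 2.659]
force: [1.4, -0.0, 0.6]
width: 0.0175
t: 8.15
eef_pos: [0.4635, 0.2822, 0.1481]
ee_rot: [3.136, 0.501, 2.677]
force: [-0.2, -0.4, 0.7]
width: 0.0172
rel now [-57.4  -7.4  86.1] turn [-0.036 -0.065  0.045] shift [ 11.5   5.2 -10.1] q [ 1.18  0.14 -0.85  0.76 -0.77 -2.25] w 0.017243470129131404 F [-0.2 -0.4  0.7] 8.15
```

```bash
python3 -m jog '[[6,3,-5,-0.018,-0.033,0.022],[6,2,-5,-0.018,-0.033,0.022],[0,0,0,0,0,0],[0,0,0,0,0,0]]' 0.2; python3 want.py 33 -49 2 76
python3 - <<'E'
from h import *
s,a=snap('scene'); s,b=snap('side'); s,c=snap('wrist','w4.png')
f=lambda im,x,y:cv2.resize(im[y:y+75,x:x+100],None,fx=4,fy=4,interpolation=cv2.INTER_CUBIC)
g=cv2.resize(c,(400,300)); g2=cv2.resize(c[140:290,180:380],(400,300))
cv2.imwrite('pics/p4.png',np.vstack([np.hstack([f(a,310,110),f(b,190,100)]),np.hstack([g,g2])]))
E
```

```text
t: 8.55
eef_pos: [0.478, 0.2877, 0.1389]
ee_rot: [-3.138, 0.573, 2.73]
force: [0.4, 0.1, 0.1]
width: 0.0176
rel now [-46.4   3.5  76.9] turn [ 0.002 -0.004 -0.003] shift [-2.9 -0.3 -0.9] q [ 1.15  0.17 -0.91  0.94 -0.74 -2.35] w 0.017594512118750287 F [0.4 0.1 0.1] 8.55
```

View pics/p4.png

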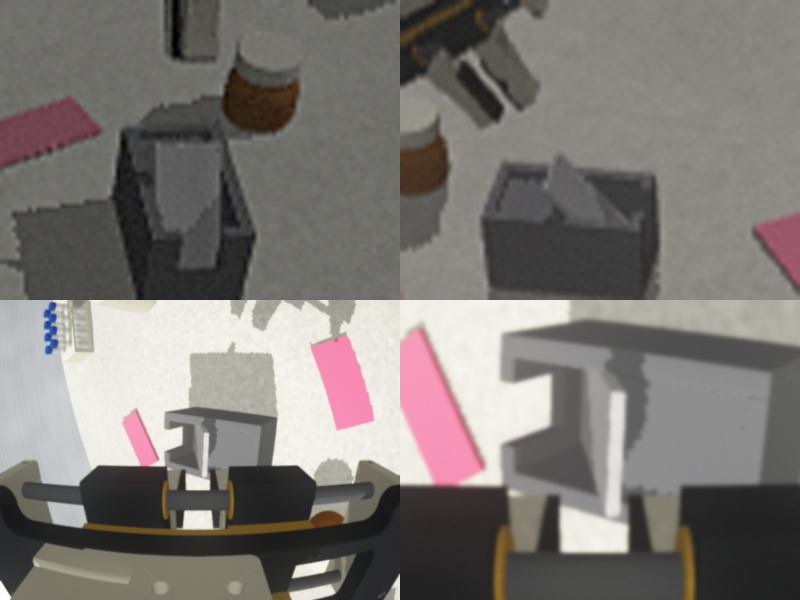

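The wrist view shows the raised end face as a bright strip from about (288,185) to (288,248). It runs parallel to the jaws.

```bash
python3 - <<'E'
from h import *
u=np.array([.914,-.405,0]);v=np.array([.405,.914,0]);e=np.array([.519,.2657,.062])
im=cv2.imread('pics/w4.png'); s=status.get_state()
m=(im.min(2)>200).astype(np.uint8); 
for r in range(185,260,6): 
    c=np.where(m[r,270:310])[0]+270; print(r,(c.min(),c.max()) if len(c) else None, end=' ')
print()
for p in((288,185),(288,216),(288,248)):
  for z in(.085,.088,.091):
    m_=onz('wrist',p,z,s)-e; print(p,z,np.round([m_@u*1e3,m_@v*1e3],1))
E
```

```text
185 None 191 (np.int64(286), np.int64(291)) 197 (np.int64(285), np.int64(291)) 203 (np.int64(285), np.int64(291)) 209 (np.int64(285), np.int64(290)) 215 (np.int64(285), np.int64(290)) 221 (np.int64(284), np.int64(290)) 227 (np.int64(285), np.int64(289)) 233 (np.int64(284), np.int64(289)) 239 (np.int64(284), np.int64(289)) 245 (np.int64(283), np.int64(289)) 251 (np.int64(270), np.int64(288)) 257 (np.int64(270), np.int64(292)) 
(288, 185) 0.085 [-21.7 -21.3]
(288, 185) 0.088 [-23.5 -22. ]
(288, 185) 0.091 [-25.3 -22.8]
(288, 216) 0.085 [-22.1   0.8]
(288, 216) 0.088 [-23.9  -0.4]
(288, 216) 0.091 [-25.6  -1.5]
(288, 248) 0.085 [-22.5  24.9]
(288, 248) 0.088 [-24.3  23.4]
(288, 248) 0.091 [-26.1  21.9]
```

```bash
python3 -m jog '[[0,-3,-8,0,0,0],[4,-5,-8,0,0,0],[6,-3,-8,0,0,0],[3,-1.5,-4,0,0,0],[0,0,0,0,0,0]]' 0.2; python3 want.py 33 -32 0.5 46
```

```text
t: 9.2
eef_pos: [0.4909, 0.2758, 0.1102]
ee_rot: [3.14, 0.571, 2.727]
force: [-0.3, 0.3, 0.5]
width: 0.0177
rel now [-29.7  -2.2  48.2] turn [-0.003 -0.004 -0.003] shift [-1.   3.4 -2.2] q [ 1.06  0.2  -0.96  1.09 -0.65 -2.44] w 0.017674476927254143 F [-0.3  0.3  0.5] 9.2
```

```bash
python3 -m jog '[[2,0,-6,0.02,0.048,0],[3,0,-6,0.02,0.048,0],[0,0,0,0,0,0]]' 0.2; python3 want.py 27 -21 0.5 27
```

```text
t: 9.5
eef_pos: [0.4958, 0.2754, 0.0979]
ee_rot: [-3.141, 0.463, 2.728]
force: [-0.1, 0.1, 0.0]
width: 0.0174
rel now [-25.1  -0.5  35.9] turn [-0.003 -0.008 -0.003] shift [ 4.2 -0.8 -8.9] q [ 1.03  0.22 -0.9   0.91 -0.6  -2.25] w 0.017401259115024596 F [-0.1  0.1  0. ] 9.5
```

```bash
python3 - <<'E'
from h import *
u=np.array([.914,-.405,0]);v=np.array([.405,.914,0]);e=np.array([.519,.2657,.062])
s,im=snap('wrist','w5.png')
m=(im.min(2)>170).astype(np.uint8); T=np.linalg.inv(T_tool(s))
for r in range(190,290,8):
    c=np.where(m[r,240:320])[0]+240; 
    if len(c)==0: print(r,None); continue
    q=onz('wrist',(c.mean(),r),.087,s); d=q-e; print(r,c.min(),c.max(),len(c),np.round([d@u*1e3,d@v*1e3],1),'tool',np.round((T@np.append(q,1))[:3]*1e3,1))
E
```

```text
190 None
198 None
206 None
214 278 285 8 [-23.2 -20. ] tool [  3.2 -19.6  10.7]
222 277 285 9 [-22.9 -15.4] tool [  2.9 -15.   10.8]
230 276 285 10 [-22.6 -10.8] tool [  2.7 -10.3  10.9]
238 277 284 8 [-22.7  -6. ] tool [ 2.7 -5.5 10.9]
246 276 284 9 [-22.4  -1.2] tool [ 2.4 -0.7 11. ]
254 275 284 10 [-22.1   3.8] tool [ 2.2  4.3 11.1]
262 276 283 8 [-22.2   8.8] tool [ 2.2  9.3 11.1]
270 None
278 None
286 None
```

```bash
python3 -m jog '[[2,-0.5,-6,0,0,0],[2.5,-0.5,-6,0,0,0],[2,-0.5,-4,0,0,0],[0,0,0,0,0,0]]' 0.2; python3 want.py 27 -17.5 0.5 19
```

```text
t: 9.95
eef_pos: [0.5014, 0.2743, 0.0813]
ee_rot: [-3.14, 0.468, 2.731]
force: [-0.3, -0.4, -0.0]
width: 0.0174
rel now [-19.6   0.8  19.3] turn [-0.    -0.004 -0.006] shift [ 1.8 -1.1 -0.3] q [ 0.99  0.24 -0.93  1.01 -0.55 -2.32] w 0.017353656616540834 F [-0.3 -0.4 -0. ] 9.95
```

```bash
python3 -m jog '[[2,-0.8,-3,0,0,0],[0,0,0,0,0,0]]' 0.2; python3 want.py 27 -17.5 0.5 16; python3 -m jog '[[0,0,0,0,0,0],[0,0,0,0,0,0],[0,0,0,0,0,0],[0,0,0,0,0,0],[0,0,0,0,0,0]]' 0 25; python3 want.py 27 -17.5 0.5 16
```

```text
t: 10.15
eef_pos: [0.5033, 0.2733, 0.0779]
ee_rot: [-3.14, 0.468, 2.732]
force: [1.4, 0.4, 0.5]
width: 0.0176
rel now [-17.4   0.5  15.9] turn [ 0.    -0.004 -0.006] shift [-0.1 -0.   0.1] q [ 0.98  0.25 -0.93  1.03 -0.54 -2.33] w 0.017641108966113157 F [1.4 0.4 0.5] 10.15
t: 10.65
eef_pos: [0.5046, 0.2728, 0.0796]
ee_rot: [-3.14, 0.471, 2.729]
force: [1.2, 0.3, 1.0]
width: 0.006
rel now [-16.    0.6  17.6] turn [ 0.001 -0.001 -0.004] shift [-1.4  0.5 -1.6] q [ 0.98  0.25 -0.93  1.03 -0.55 -2.33] w 0.005975827457716772 F [1.2 0.3 1. ] 10.65
```

Opening stopped at 6.0 mm, so the plate is held. I pull it out along its own length.

```bash
python3 -m jog '[[-2,1,4.5,0,0,0],[-4,2,9,0,0,0],[-4,2,9,0,0,0],[0,0,0,0,0,0],[0,0,0,0,0,0]]' 0 25; python3 want.py 27 -17.5 0.5 16
python3 -m jog '[[-4,2,9,0,0,0],[-4,2,9,0,0,0],[-6,3,14,0,0,0],[-6,3,14,0,0,0],[-6,3,14,0,0,0],[-6,3,14,0,0,0],[0,0,20,0,0,0],[0,0,20,0,0,0],[0,0,0,0,0,0],[0,0,0,0,0,0]]' 0 25; python3 want.py 0 0 0 200
python3 - <<'E'
from h import *
s,a=snap('scene','s6.png'); s,b=snap('side','d6.png'); s,c=snap('wrist','w6.png')
f=lambda im,x,y:cv2.resize(im[y:y+100,x:x+133],(400,300),interpolation=cv2.INTER_CUBIC)
g=cv2.resize(c,(400,300)); g2=cv2.resize(c[180:330,180:380],(400,300))
cv2.imwrite('pics/p6.png',np.vstack([np.hstack([f(a,290,80),f(b,160,80)]),np.hstack([g,g2])]))
E
```

```text
t: 11.15
eef_pos: [0.4938, 0.2773, 0.1032]
ee_rot: [-3.139, 0.471, 2.728]
force: [2.7, -1.4, -0.6]
width: 0.0048
rel now [-27.7   0.4  41.2] turn [ 0.002 -0.001 -0.003] shift [  9.4  -4.  -25.2] q [ 1.05  0.21 -0.89  0.9  -0.61 -2.25] w 0.0047653872718674195 F [ 2.7 -1.4 -0.6] 11.15
t: 12.15
eef_pos: [0.4586, 0.2927, 0.2145]
ee_rot: [-3.134, 0.466, 2.734]
force: [0.2, -0.1, -1.1]
width: 0.0047
rel now [-66.1   0.2 152.5] turn [ 0.194  0.424 -0.008] shift [ 60.4 -27.   47.5] q [ 1.22  0.06 -0.71  0.6  -0.92 -2.02] w 0.004748220747828601 F [ 0.2 -0.1 -1.1] 12.15
```

View pics/p6.png

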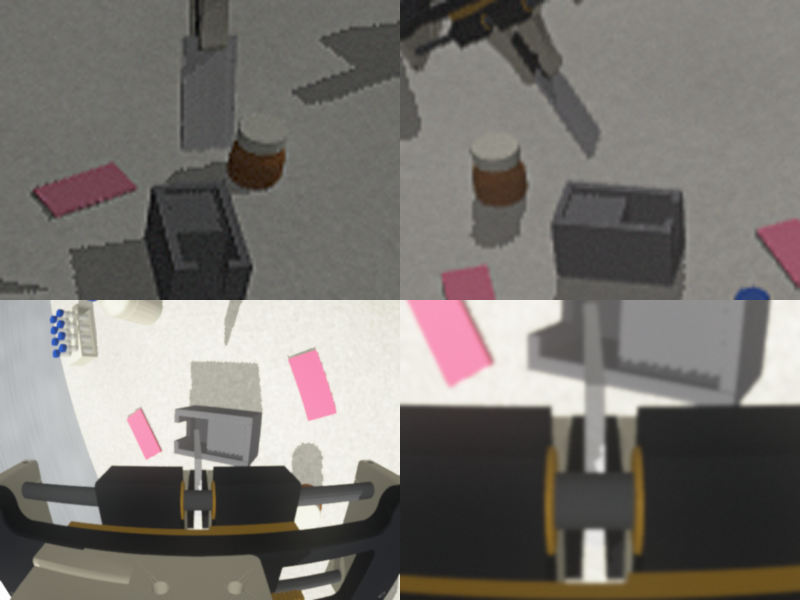

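The plate is held firmly, aligned with the tool axis, and clear of the block. Next I turn it upright and raise it.

```bash
python3 -m jog '[[10,-5,20,0.048,0.106,0],[10,-5,20,0.048,0.106,0],[10,-5,20,0.048,0.106,0],[10,-5,15,0.048,0.106,0],[0,0,0,0,0,0],[0,0,0,0,0,0]]' 0 30; python3 want.py 0 0 0 200
python3 -m jog '[[4,-45,0,0,0,0.036],[4,-45,0,0,0,0.036],[4,-45,0,0,0,0.036],[4,-45,0,0,0,0.036],[4,-45,0,0,0,0.036],[4,-45,0,0,0,0.036],[4,-45,0,0,0,0.036],[4,-45,0,0,0,0.036],[4,-45,0,0,0,0.036],[4,-45,0,0,0,0.036],[0,-30,0,0,0,0.036],[0,0,0,0,0,0]]' 0 30
cat > rk.py <<'E'
from h import *
s=status.get_state(); Rc=R.from_euler('xyz',s['ee_rot']).as_matrix()
Rw=np.diag([-1.,1,-1]); print('turn',np.round(R.from_matrix(Rw@Rc.T).as_rotvec(),4),'shift',np.round((np.array([.532,-.284,.09])-s['eef_pos'])*1e3,1),'q',np.round(s['q'],2),'w',round(s['width'],4),'F',np.round(s['force'],1),s['t'])
E
python3 rk.py
```

```text
t: 12.9
eef_pos: [0.4982, 0.2673, 0.2831]
ee_rot: [-3.132, -0.012, 2.741]
force: [0.5, -0.5, -1.2]
width: 0.0045
rel now [-19.7  -7.  221.1] turn [ 0.004 -0.015 -0.017] shift [ 20.8  -1.6 -21.1] q [ 0.83  0.16 -0.13 -0.01 -1.3  -1.23] w 0.004496953569892771 F [ 0.5 -0.5 -1.2] 12.9
t: 14.1
eef_pos: [0.5249, -0.2269, 0.2656]
ee_rot: [-3.106, -0.027, -3.115]
force: [-0.4, 0.3, -1.2]
width: 0.0047
turn [ 0.0363 -0.0265 -0.0272] shift [   7.1  -57.1 -175.6] q [-0.04  0.17 -0.17  0.04 -1.25  0.05] w 0.0047 F [-0.4  0.3 -1.2] 14.1
```

```bash
python3 -m jog '[[2,-20,-8,0.012,-0.009,-0.009],[2,-20,-8,0.012,-0.009,-0.009],[2,-16,-8,0.012,-0.009,-0.009],[0,0,0,0,0,0],[0,0,0,0,0,0]]' 0 30; python3 rk.py
python3 - <<'E'
from h import *
s,a=snap('scene','s7.png'); s,b=snap('side','d7.png'); s,c=snap('wrist','w7.png')
f=lambda im,x,y,w:cv2.resize(im[y:y+w*3//4,x:x+w],(400,300),interpolation=cv2.INTER_CUBIC)
cv2.imwrite('pics/p7.png',np.vstack([np.hstack([f(a,110,170,120),f(b,250,220,120)]),np.hstack([f(c,0,0,560),f(c,180,100,200)])]))
E
```

```text
t: 14.6
eef_pos: [0.5273, -0.28, 0.2348]
ee_rot: [-3.139, -0.009, -3.14]
force: [0.6, 0.7, -0.1]
width: 0.0046
turn [ 0.0025 -0.0092 -0.0018] shift [   4.7   -4.  -144.8] q [-0.16  0.23 -0.15  0.   -1.2   0.16] w 0.0046 F [ 0.6  0.7 -0.1] 14.6
```

View pics/p7.png

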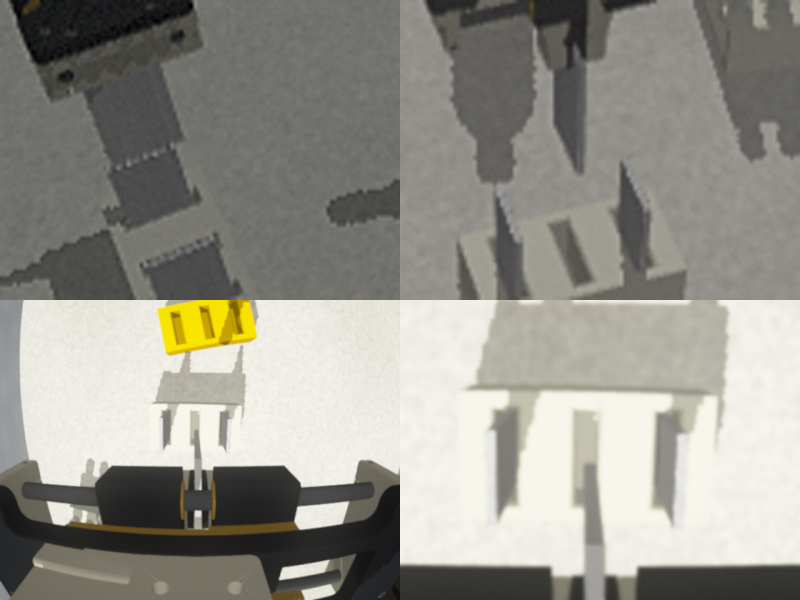

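The wrist view shows the slot's far end at cols 266–280, row 155, and the held plate's lower corner at about (275,181). I'll compute the offset between them.

```bash
python3 - <<'E'
from h import *
s=status.get_state(); im=cv2.imread('pics/w7.png'); g=im.min(2).astype(int)
for r in(156,160,165,170,175,180,185,190,195): print(r,g[r,260:288].tolist())
np.set_printoptions(precision=4,suppress=True)
for p in((266.5,155),(280,155),(266,200),(281,200)): print(p,onz('wrist',p,.046,s))
for p in((273,181.5),(277.5,181.5)):
    o,d=ray('wrist',p,s); y=s['eef_pos'][1]
    for dy in(-.023,.023): print(p,dy,o+d*(y+dy-o[1])/d[1])
print(s['eef_pos'],s['ee_rot'])
# stored tops centres, side & scene mm
for p in((224.5,165),(229,212),(320,167),(317,212)):print(p,onz('wrist',p,.102,s))
E
```

```text
156 [236, 236, 236, 236, 233, 225, 201, 177, 172, 176, 178, 178, 178, 178, 180, 181, 182, 192, 204, 210, 219, 229, 234, 236, 236, 236, 236, 236]
160 [236, 236, 236, 236, 232, 220, 198, 177, 171, 174, 175, 176, 175, 176, 175, 176, 180, 187, 190, 201, 219, 230, 234, 236, 236, 236, 236, 237]
165 [236, 236, 236, 235, 232, 220, 198, 177, 172, 174, 176, 175, 175, 175, 175, 175, 174, 174, 177, 197, 219, 231, 235, 236, 236, 237, 236, 236]
170 [236, 237, 236, 236, 232, 219, 195, 173, 167, 172, 174, 174, 175, 174, 175, 174, 174, 171, 179, 203, 223, 232, 235, 237, 236, 236, 236, 236]
175 [236, 236, 236, 235, 231, 219, 196, 175, 169, 171, 175, 174, 175, 175, 175, 174, 173, 172, 180, 205, 226, 233, 235, 236, 236, 235, 236, 236]
180 [236, 236, 236, 235, 230, 215, 192, 174, 170, 173, 175, 173, 171, 169, 168, 168, 168, 168, 180, 207, 226, 233, 235, 236, 236, 236, 236, 236]
185 [236, 236, 236, 235, 231, 213, 189, 172, 169, 172, 170, 158, 143, 134, 132, 131, 132, 140, 170, 206, 227, 233, 235, 236, 236, 236, 236, 236]
190 [236, 236, 236, 235, 230, 212, 187, 172, 172, 173, 170, 157, 142, 133, 131, 130, 132, 136, 162, 201, 227, 233, 235, 236, 236, 236, 236, 236]
195 [236, 236, 236, 235, 229, 210, 181, 156, 143, 141, 140, 138, 134, 131, 130, 130, 130, 133, 146, 182, 219, 233, 235, 236, 236, 236, 235, 236]
(266.5, 155) [ 0.5373 -0.3101  0.046 ]
(280, 155) [ 0.5228 -0.3101  0.046 ]
(266, 200) [ 0.538  -0.2603  0.046 ]
(281, 200) [ 0.5214 -0.2603  0.046 ]
(273, 181.5) -0.023 [ 0.5299 -0.3027  0.1533]
(273, 181.5) 0.023 [ 0.5307 -0.2567 -0.0746]
(277.5, 181.5) -0.023 [ 0.5265 -0.3027  0.1533]
(277.5, 181.5) 0.023 [ 0.5241 -0.2567 -0.0747]
[ 0.5279 -0.2797  0.2357] [-3.1393 -0.0076 -3.1386]
(224.5, 165) [ 0.5742 -0.3078  0.102 ]
(229, 212) [ 0.5714 -0.2633  0.102 ]
(320, 167) [ 0.4874 -0.3061  0.102 ]
(317, 212) [ 0.4887 -0.2634  0.102 ]
```

```bash
python3 - <<'E'
from h import *
for p in((142.7,220.1),(165.8,211.7),(136.3,198.2),(158,192)):
    o,d=ray('scene',p); print(p,np.round(o+d*(.528-o[0])/d[0],4))
for p in((424.5-400,)*2,):pass
for p in((250+180/3.333,220+173/3.333),(250+155/3.333,220+128/3.333)):
    o,d=ray('side',p); print('side',np.round(p,1),np.round(o+d*(.528-o[0])/d[0],4), [np.round(o+d*(y-o[1])/d[1],4) for y in(-.3027,-.2567)])
E
```

```text
(142.7, 220.1) [ 0.528  -0.3046  0.1453]
(165.8, 211.7) [ 0.528  -0.2555  0.1437]
(136.3, 198.2) [ 0.528  -0.3002  0.2101]
(158, 192) [ 0.528  -0.2578  0.2056]
side [304.  271.9] [ 0.528  -0.3045  0.1512] [array([ 0.5287, -0.3027,  0.1489]), array([ 0.5467, -0.2567,  0.0905])]
side [296.5 258.4] [ 0.528  -0.2568  0.1426] [array([ 0.5112, -0.3027,  0.1977]), array([ 0.528 , -0.2567,  0.1425])]
```

```bash
python3 -m jog '[[2,-2,-20,0.001,-0.005,0],[1,-2,-25,0.001,-0.004,0],[0,0,-25,0,0,0],[0,0,-12,0,0,0],[0,0,0,0,0,0],[0,0,0,0,0,0]]' 0 30; python3 rk.py
```

```text
t: 15.35
eef_pos: [0.5337, -0.2802, 0.1559]
ee_rot: [-3.137, 0.008, -3.132]
force: [-0.2, -0.6, -0.4]
width: 0.0046
turn [ 0.0042  0.0084 -0.01  ] shift [ -1.7  -3.8 -65.9] q [-0.16  0.29 -0.26  0.   -1.01  0.17] w 0.0046 F [-0.2 -0.6 -0.4] 15.35
```

```bash
python3 -m jog '[[-2,-3.5,-3,0.004,0.008,-0.008],[0,0,-3,0,0,0],[0,0,0,0,0,0],[0,0,0,0,0,0]]' 0 30; python3 rk.py
python3 - <<'E'
from h import *
s,c=snap('wrist','w8.png'); s,b=snap('side','d8.png'); s,a=snap('scene','s8.png')
g=c.min(2).astype(int)
for r in range(150,240,8): print(r,g[r,255:295].tolist())
E
```

```text
t: 15.75
eef_pos: [0.5335, -0.2844, 0.153]
ee_rot: [-3.14, 0.005, -3.14]
force: [-0.6, -0.4, 0.2]
width: 0.0043
turn [ 0.0015  0.0048 -0.0019] shift [ -1.5   0.4 -63. ] q [-0.17  0.3  -0.25  0.   -1.01  0.17] w 0.0043 F [-0.6 -0.4  0.2] 15.75
150 [164, 164, 163, 163, 164, 164, 165, 166, 165, 164, 164, 164, 164, 164, 165, 166, 167, 168, 166, 166, 167, 168, 169, 169, 168, 168, 166, 167, 167, 168, 169, 168, 169, 168, 167, 165, 165, 164, 163, 162]
158 [139, 140, 139, 137, 136, 137, 137, 137, 137, 135, 137, 136, 137, 136, 136, 135, 135, 135, 133, 134, 133, 133, 135, 135, 134, 133, 134, 131, 131, 131, 131, 131, 131, 131, 132, 131, 132, 131, 131, 131]
166 [234, 235, 235, 235, 235, 235, 235, 235, 236, 235, 235, 236, 235, 235, 236, 235, 235, 235, 235, 235, 235, 235, 235, 235, 234, 227, 201, 179, 173, 171, 171, 171, 171, 173, 172, 171, 172, 171, 173, 173]
174 [235, 235, 235, 235, 235, 235, 235, 235, 235, 235, 235, 235, 235, 235, 234, 233, 227, 208, 190, 176, 171, 172, 172, 171, 172, 173, 172, 172, 171, 174, 190, 213, 218, 193, 157, 150, 156, 164, 170, 174]
182 [235, 235, 236, 235, 235, 235, 23
[... 895 characters left out ...]
3, 125, 125, 125, 131, 146, 160, 167, 169, 168, 162, 157, 178, 206, 224, 231, 234, 235, 235]
222 [234, 235, 234, 234, 234, 235, 234, 234, 234, 235, 234, 235, 235, 234, 233, 226, 198, 160, 143, 141, 141, 140, 142, 141, 141, 138, 134, 129, 129, 129, 130, 132, 148, 185, 212, 225, 231, 234, 234, 235]
230 [233, 234, 234, 234, 234, 234, 234, 234, 234, 234, 234, 234, 234, 234, 232, 223, 194, 168, 160, 158, 158, 156, 155, 156, 154, 153, 149, 139, 133, 133, 133, 136, 159, 194, 217, 228, 232, 234, 234, 234]
238 [81, 122, 148, 155, 157, 156, 158, 157, 160, 162, 149, 123, 103, 97, 96, 94, 103, 126, 146, 157, 159, 157, 157, 157, 156, 154, 145, 123, 104, 97, 97, 98, 112, 138, 159, 162, 159, 157, 157, 157]
```

```bash
python3 - <<'E'
from h import *
s=status.get_state()
for p in((271.5,190),(288.3,190),(271.3,214),(288.3,214),(280,168)): print(p,np.round(onz('wrist',p,.046,s),4))
for p in((281,219),(287.3,219)):
    o,d=ray('wrist',p,s); print(p,np.round(o+d*(s['eef_pos'][1]-.023-o[1])/d[1],4))
c=cv2.imread('pics/w8.png');b=cv2.imread('pics/d8.png');a=cv2.imread('pics/s8.png')
f=lambda im,x,y,w:cv2.resize(im[y:y+w*3//4,x:x+w],(400,300),interpolation=cv2.INTER_CUBIC)
cv2.imwrite('pics/p8.png',np.vstack([np.hstack([f(a,120,190,80),f(b,262,240,80)]),np.hstack([f(c,220,150,120),f(c,180,120,200)])]))
E
```

```text
(271.5, 190) [ 0.5379 -0.295   0.046 ]
(288.3, 190) [ 0.5239 -0.295   0.046 ]
(271.3, 214) [ 0.5381 -0.2741  0.046 ]
(288.3, 214) [ 0.5237 -0.2741  0.046 ]
(280, 168) [ 0.5309 -0.3135  0.046 ]
(281, 219) [ 0.531  -0.3072  0.1611]
(287.3, 219) [ 0.528  -0.3072  0.1611]
```

View pics/p8.png

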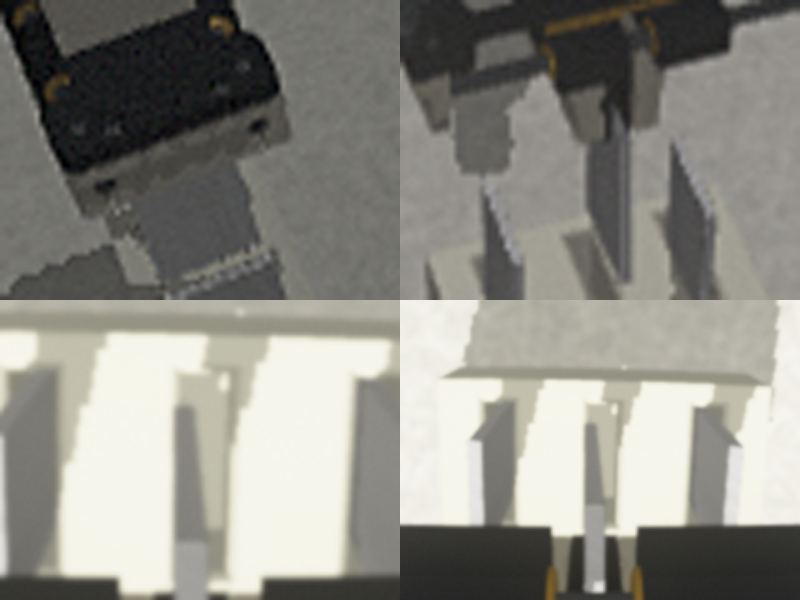

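The last view shows the plate's lower corner at wrist (272.8–278,181.5). The slot mouth spans cols 272–288.

```bash
python3 - <<'E'
from h import *
s=status.get_state()
for p in((272.8,181.5),(278,181.5)):
    o,d=ray('wrist',p,s); print(p,np.round(o+d*(s['eef_pos'][1]-.023-o[1])/d[1],4))
    print(np.round(onz('wrist',p,.068,s),4))
for p in((241+32,207),(229.5,0)):pass
E
```

```text
(272.8, 181.5) [ 0.5364 -0.3072  0.0708]
[ 0.5365 -0.3067  0.068 ]
(278, 181.5) [ 0.5325 -0.3072  0.0707]
[ 0.5325 -0.3067  0.068 ]
```

```bash
python3 -m jog '[[-3.5,0,-4,0.001,0.005,0],[0,0,-5,0,0,0],[0,0,-5,0,0,0],[0,0,0,0,0,0],[0,0,0,0,0,0]]' 0 30; python3 rk.py
```

```text
t: 16.4
eef_pos: [0.5291, -0.2841, 0.1371]
ee_rot: [3.142, -0.002, -3.14]
force: [-0.4, -0.2, -1.6]
width: 0.0048
turn [-0.     -0.0017 -0.0019] shift [  2.9   0.1 -47.1] q [-0.17  0.31 -0.28  0.   -0.99  0.17] w 0.0048 F [-0.4 -0.2 -1.6] 16.4
```

```bash
python3 -m jog '[[1,0,-4,0,-0.001,0],[0,0,-4,0,0,0],[0,0,-4,0,0,0],[0,0,0,0,0,0]]' 0 30; python3 rk.py; python3 -m jog '[[0,0,-4,0,0,0],[0,0,-4,0,0,0],[0,0,0,0,0,0]]' 0 30; python3 rk.py
```

```text
t: 16.8
eef_pos: [0.5303, -0.2841, 0.124]
ee_rot: [3.142, -0.001, -3.14]
force: [-0.0, 0.5, -2.0]
width: 0.0042
turn [-0.     -0.0007 -0.0019] shift [  1.7   0.1 -34. ] q [-0.17  0.32 -0.29  0.   -0.96  0.17] w 0.0042 F [-0.   0.5 -2. ] 16.8
t: 17.1
eef_pos: [0.5303, -0.2841, 0.1153]
ee_rot: [3.142, -0.001, -3.14]
force: [-0.1, 0.1, -0.8]
width: 0.0045
turn [-0.     -0.0007 -0.0019] shift [  1.7   0.1 -25.3] q [-0.17  0.33 -0.3   0.   -0.94  0.17] w 0.0045 F [-0.1  0.1 -0.8] 17.1
```

The plate is about 13 mm inside the slot with no side force. I carry on down.

```bash
python3 -m jog '[[0,0,-6,0,0,0],[0,0,-6,0,0,0],[0,0,-6,0,0,0],[0,0,-3,0,0,0],[0,0,0,0,0,0]]' 0 30; python3 rk.py; python3 -m jog '[[0,0,-1.5,0,0,0],[0,0,-1.5,0,0,0],[0,0,0,0,0,0]]' 0 30; python3 rk.py
```

```text
t: 17.6
eef_pos: [0.5301, -0.2841, 0.0921]
ee_rot: [3.141, -0.001, -3.14]
force: [-0.7, -0.0, -0.8]
width: 0.0046
turn [-0.0001 -0.0011 -0.0019] shift [ 1.9  0.1 -2.1] q [-0.17  0.36 -0.32  0.   -0.89  0.17] w 0.0046 F [-0.7 -0.  -0.8] 17.6
t: 17.9
eef_pos: [0.5327, -0.2852, 0.0921]
ee_rot: [-3.139, 0.004, -3.138]
force: [-0.0, -0.2, -1.5]
width: 0.0048
turn [ 0.0026  0.0038 -0.0035] shift [-0.7  1.2 -2.1] q [-0.17  0.36 -0.32  0.   -0.88  0.17] w 0.0048 F [-0.  -0.2 -1.5] 17.9
```

```bash
python3 -m jog '[[-1,0.5,-2,0,0.003,0],[0,0,-2,0,0,0]]' 0 30; python3 rk.py; python3 -m jog '[[0,0,0,0,0,0],[0,0,0,0,0,0]]' 0 30; python3 rk.py
```

```text
t: 18.1
eef_pos: [0.5342, -0.286, 0.0914]
ee_rot: [-3.136, 0.006, -3.137]
force: [-4.6, 3.8, 18.1]
width: 0.0044
turn [ 0.0058  0.0061 -0.005 ] shift [-2.2  2.  -1.4] q [-0.17  0.36 -0.33  0.01 -0.88  0.17] w 0.0044 F [-4.6  3.8 18.1] 18.1
t: 18.3
eef_pos: [0.5337, -0.2859, 0.0917]
ee_rot: [-3.136, 0.006, -3.137]
force: [-1.3, -0.4, -0.6]
width: 0.0047
turn [ 0.0056  0.0055 -0.0049] shift [-1.7  1.9 -1.7] q [-0.17  0.36 -0.33  0.01 -0.88  0.17] w 0.0047 F [-1.3 -0.4 -0.6] 18.3
```

The floor is reached: 18 N upward contact, and z stops at 91.7 mm. I straighten, centre and release gently.

```bash
python3 -m jog '[[-2,1.5,0.5,0.005,0.005,-0.004],[0,0,0,0,0,0],[0,0,0,0,0,0]]' 0 30; python3 rk.py; python3 -m jog '[[0,0,0,0,0,0],[0,0,0,0,0,0],[0,0,0,0,0,0]]' 0.07 10; python3 -m jog '[[0,0,0,0,0,0],[0,0,0,0,0,0],[0,0,0,0,0,0]]' 0.16; python3 rk.py
```

```text
t: 18.6
eef_pos: [0.5314, -0.2842, 0.0916]
ee_rot: [3.142, -0.0, -3.141]
force: [-0.5, 0.3, 0.1]
width: 0.0045
turn [-0.     -0.0003 -0.0004] shift [ 0.6  0.2 -1.6] q [-0.17  0.36 -0.32  0.   -0.89  0.17] w 0.0045 F [-0.5  0.3  0.1] 18.6
t: 18.9
eef_pos: [0.5317, -0.2843, 0.0914]
ee_rot: [-3.141, -0.0, -3.141]
force: [-0.4, -0.1, -0.4]
width: 0.0059
t: 19.2
eef_pos: [0.5317, -0.2843, 0.0914]
ee_rot: [-3.141, -0.0, -3.141]
force: [-0.2, 0.9, 0.4]
width: 0.014
turn [ 0.0001 -0.0001 -0.0005] shift [ 0.3  0.3 -1.4] q [-0.17  0.36 -0.32  0.   -0.89  0.17] w 0.014 F [-0.2  0.9  0.4] 19.2
```

```bash
python3 -m jog '[[0,0,5,0,0,0],[0,0,8,0,0,0],[0,0,15,0,0,0],[0,0,30,0,0,0],[0,0,40,0,0,0],[0,40,20,0,0,0],[0,45,0,0,0,0],[-20,40,0,0,0,0],[0,0,0,0,0,0],[0,0,0,0,0,0]]' ; python3 rk.py
python3 - <<'E'
from h import *
s,a=snap('scene','s9.png'); s,b=snap('side','d9.png'); s,c=snap('wrist','w9.png')
f=lambda im,x,y,w:cv2.resize(im[y:y+w*3//4,x:x+w],(400,300),interpolation=cv2.INTER_CUBIC)
cv2.imwrite('pics/p9.png',np.vstack([np.hstack([f(a,120,205,80),f(b,262,262,80)]),np.hstack([f(a,0,0,560),f(b,0,0,560)])]))
E
```

```text
t: 20.2
eef_pos: [0.5111, -0.156, 0.2207]
ee_rot: [3.141, 0.006, 3.14]
force: [0.3, 0.2, -0.3]
width: 0.0137
turn [-0.0001  0.0059  0.0011] shift [  20.9 -128.  -130.7] q [ 0.07  0.13 -0.31  0.   -1.13 -0.07] w 0.0137 F [ 0.3  0.2 -0.3] 20.2
```

The viewer limit is reached, so I check by numbers. I compare the before and after images and the outline of the plate in the middle slot with what it should be.

```bash
python3 - <<'E'
from h import *
for n,f0,f9,box in(('side','side0','d9',(262,255,350,330)),('scene','scene0','s9',(125,200,205,270))):
    a=cv2.imread(f'pics/{f0}.png').astype(int);b=cv2.imread(f'pics/{f9}.png').astype(int)
    m=(abs(a-b).max(2)>18).astype(np.uint8); x0,y0,x1,y1=box
    mm=np.zeros_like(m); mm[y0:y1,x0:x1]=m[y0:y1,x0:x1]
    print(n,'expected corners',[tuple(np.round(proj(n,[.5317,y,z]),1)) for y in(-.261,-.307) for z in(.102,.046)])
    for c in sorted(cv2.findContours(mm,0,2)[0],key=cv2.contourArea)[::-1][:3]:
        print('area',cv2.contourArea(c),cv2.boundingRect(c),cv2.approxPolyDP(c,1.5,True)[:,0].tolist())
    # other objects
    for nm,P in(('bottle',(.57,-.002,.075)),('bottlecap',(.57,-.002,.145)),('jar',(.42,.415,.04)),('tubes',(.758,-.062,.06)),('storedA',(.489,-.284,.08)),('storedB',(.5745,-.285,.08)),('pink1',(.359,.251,.003)),('pink2',(.683,.225,.003)),('block',(.519,.266,.06))):
        u,v=map(int,proj(n,P)); print(nm,(u,v),'changed px',int(m[v-10:v+11,u-10:u+11].sum()),end='; ')
    print()
s=status.get_state();print(s['t'],s['eef_pos'])
E
```

```text
side expected corners [(np.float64(298.4), np.float64(271.6)), (np.float64(298.0), np.float64(287.5)), (np.float64(305.5), np.float64(287.1)), (np.float64(304.8), np.float64(303.0))]
area 107.5 (297, 271, 10, 39) [[298, 271], [298, 307], [300, 309], [304, 308], [305, 305], [302, 305], [300, 302], [298, 287], [301, 287], [305, 297], [306, 287], [303, 285]]
area 8.5 (282, 284, 4, 9) [[282, 284], [285, 292]]
area 0.0 (286, 261, 1, 1) [[286, 261]]
bottle (279, 201) changed px 119; bottlecap (279, 181) changed px 393; jar (192, 134) changed px 0; tubes (354, 205) changed px 0; storedA (283, 290) changed px 18; storedB (319, 281) changed px 0; pink1 (184, 179) changed px 0; pink2 (292, 163) changed px 423; block (234, 150) changed px 220; 
scene expected corners [(np.float64(168.0), np.float64(226.2)), (np.float64(173.2), np.float64(241.4)), (np.float64(147.3), np.float64(234.5)), (np.float64(153.5), np.float64(249.6))]
area 230.0 (146, 231, 27, 22) [[170, 232], [168, 231], [150, 238], [152, 245], [146, 247], [148, 252], [152, 252], [151, 249], [153, 247], [171, 241]]
area 13.5 (125, 263, 4, 6) [[125, 263], [125, 268], [128, 268], [127, 263]]
area 11.0 (148, 227, 19, 9) [[166, 227], [164, 230], [162, 229], [148, 235], [164, 230]]
bottle (279, 202) changed px 0; bottlecap (279, 181) changed px 1; jar (374, 127) changed px 1; tubes (299, 275) changed px 0; storedA (154, 223) changed px 40; storedB (165, 250) changed px 80; pink1 (317, 142) changed px 0; pink2 (378, 217) changed px 0; block (356, 157) changed px 350; 
20.35 [ 0.51113466 -0.15724043  0.21980869]
```

```bash
python3 -c "
from station import workorder; print(workorder.job_done())"
```

```text
the job is handed in; nothing more can be done
None
```

The sample plate now stands upright and right down in the white rack's middle slot, and I handed the job in at about 20.4 s of the 69 s allowed. I pressed the plate's free end down, and it tipped and stood in the well by itself, leaning about 40°. I then let go, gripped it by the raised end, carried it over and released it.

**Plate position:** in the side view its top corners are at (298,271) and (306,287). A fully seated, upright plate should show at (298.4,271.6) and (305.5,287.1). On the way down I felt 18 N of contact at the slot floor.

**Other objects:**
- **Bottle, jar, tube stand and pink plates:** no meaningful change in the scene view. The changes around the bottle and one pink plate in the side view are the arm standing in front of them.
- **Stored plates:** small changes appear next to them. I put these down to the new plate's shadow and to it covering part of the view.

**What went wrong or disagreed:**
- **First press:** it drifted about 10 mm and the fingertips hit the block's end wall. The wrist force read 41 N just afterwards, against the 120 N wrist limit and the 40 N limit for the arm and gripper body. I lifted, re-centred and pressed again.
- **Plate length below the tool:** I estimated 82 mm from the wrist image, but contact with the slot floor implied about 86 mm. The fixed cameras had already given values up to 90 mm.
- **Final check:** it was by numbers only, because the 12-picture limit was used up.

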